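Open the battery bay of a robot car

ROBOT

A 6-joint arm with a two-finger parallel gripper is mounted at the origin on the work surface. World frame = base frame: x ahead of the robot, y to its left, z up, the work surface at z = 0. Lengths are in m, angles in rad, forces in N, time in s.
With the tool pointing down it reaches from about 0.35 to 0.975 m from the base axis. Payload 17.4 kg.
Tool frame: the origin (TCP) lies midway between the tips of the shut fingers; the grasp point (between the pads) lies 19 mm behind it (bot.grasp_offset is the distance from the TCP to the grasp point, in m); x points along the fingers, z is the direction in which the jaws open and shut, and the axes are right-handed (so a half turn about x gives the same grasp; the last joint's range is limited). The gripper opens to 85 mm and grips with 20 to 120 N. Pads are 22 mm wide; open, the fingers measure 114 mm over their backs; the gripper's body (76 mm by 85 mm) begins 54 mm behind the grasp point. The pads swing forward as they close: fully open they stand 13 mm farther back than shut.
Start: joints at [-1.313, 0.116, 1.442, -0, 1.584, -0.038], TCP at [0.197, -0.646, 0.196] pointing down, gripper open.
Joint ranges: [-2.83, 2.83], [-0.83, 2.19], [0.07, 2.5], [-1.14, 4.28], [0.01, 3], [-2.97, 2.97]. Speed limits (rad/s): [1.89, 1.89, 2.22, 3.14, 3.14, 3.14].

INTERFACE

Orientations are given as a unit quaternion [x, y, z, w].
In Python, from station import bot gives the robot as it stands. The module is installed in compiled form; this text tells all that it offers.
- The arm moves only by the shell command python3 -m jog 'ROWS' [OPENING] [FORCE]. ROWS is JSON, a list of rows, each an object of numbers: "dx", "dy", "dz": the shift along the tool's x, y, z in cm; "ax", "ay", "az": the turn, a rotation vector about the tool's x, y, z in degrees. In form: [{"dx": .., "dy": .., "dz": .., "ax": .., "ay": .., "az": ..}, ...]. A call has 1 to 8 rows; each row shifts and turns the commanded pose from where the row before left it, along the tool's axes as they then stand; what a row does not reach is not made up. A row lasts 1/10 s, in which the tool goes at most 50 mm and 8.59 degrees, less where a joint would pass 70% of its speed; a pose out of reach is approached as far as the arm can. A call with a gripper value outside its range is refused whole. OPENING is the closure, from 0 (fully open) to 1 (shut), set as the call begins (- or left out, the last holds). The fingers move at their own pace and stop on an object; FORCE is the grip in N (left out, the last holds). Time passes only in rows, so rows that do not move let the fingers close. It gives the time, the measured TCP pose, the force and the opening at its end, in the units of the state.
- bot.state(): the state, without advancing time (a new reading comes with each control period).
- bot.capture(name): name is "side" or "top" or "wrist"; returns (picture, depth): 420x560x3 uint8, red, green, blue; 420x560 float32, m along the optical axis (not along the pixel's ray), 0 where there is no reading.
- bot.camera_model(name): a dict with "fov_y" (degrees; the focal length in pixels is half the picture's height over the tangent of half this angle, whatever the lens; pixels are square), "cx", "cy" (the principal point, pixels), "extrinsics" (4x4, takes a point from camera to world coordinates); the wrist camera has in their place "T_tool_cam" (4x4, takes a point from camera to tool coordinates, whose origin is the TCP and whose axes are the tool frame's). Camera axes: x right, y up, looking along -z (the intrinsics and any distortion apply to the point x, -y, -z); pixel columns grow to the right and rows downward; lengths in m; the calibration is good to about 2 mm. A picture is of the moment at which its call begins: read the wrist's pose just before it. camera_model takes no time and is no camera call.
- bot.hand_in(): hands the job in, once; it reports no verdict.
The state is a dict: "clock": time; "joints": joint angles; "joint_vel": joint speeds; "joint_torque": joint torques, N m; "tool_pos": TCP position; "orientation": TCP orientation; "contact_force": force on the tool from outside, world axes, zero at the start; "wrist_torque": the same for the moment, N m; "width": finger opening in m.
Only numpy, scipy, OpenCV 4.12 (cv2) and the standard library are available. Lean on these libraries where they do the work, as an engineer would, in place of code of your own. Each camera call takes 0.05 s, during which the arm holds its last target. There are 200 camera calls.

TASK

Open the battery bay of the robot car: press the snap tab fully down so that it stays down, then push the freed cover forward by its rib, right off its seat and clear of its side guides, and leave it lying flat on the flat front top of the car. Push it only, do not lift or tip it, and leave the things lying around the car where they are.

Things in the scene. Friction and masses are not known exactly. Their poses are not given: they have to be found in the camera images.
- car: Black robot car on four rubber wheels, fixed on a grey stand, cannot move; 232 mm long, 172 wide over the wheels. Axes: x to its front, y to its left, z up. Origin on the work surface (z = 0) on the centre line, below the joint between the battery bay (rear half, x = -85 to 0 mm) and the flat front top (x = 0 to 135 mm). The cover slides forward along +x.
- seat (a point): Centre of the cover's seat in the battery bay (car x = -38.5 mm, height 90 mm; axes as the car's). Along both sides guides with lips overhang the plate by 3.5 mm, leave 49 mm open between them, are 100 mm high at the top and end at car x = 0. Behind the cover is a back stop, 96 mm high.
- front_top (a point): Centre of the car's flat front top: 135 mm (x = 0 to 135) by 72 mm, at height 87.5 mm, no rim around it. The cover's landing place; the snap tab stands in its rear part.
- cover: Loose grey battery cover, about 45 g: plate 76 (x) by 56 (y) by 6 mm with an upright rib. Origin at the centre of the underside, x to the car's front. Seated at point seat with 1 to 1.5 mm play. Slides forward only, once the tab is down (under 2 N). Clear of the guides when its origin is beyond car x = +38 mm (77 mm of push, give a little more); falls off the front beyond x = +135 mm.
- rib_top (a point): Centre of the top of the cover's upright thumb rib, 40 mm wide (y), 6 mm thick (x), 18 mm behind the cover's centre, top 24.5 mm above the cover's underside (height 114.5 mm at the start). Its rear face, to push on, is 3 mm behind this point; it stands free of the guides from 101 mm height up.
- tab_top (a point): Centre of the flat top of the grey snap tab, 34 (x) by 26 mm (y), on the front top right in front of the cover, centred on the car's centre line at car x = 18 mm. Top at 96 mm height when up, level with the cover's plate; its rear edge is at car x = 1 mm.
- tab (a joint): Snap tab, pressed straight down: 0 = up, 0.008 m = fully down (its top then 0.5 mm above the front top). Needs about 4 to 6 N, has no spring and stays where it is pressed. The cover is free from about 0.0065 m.
- screwdriver: Bystander: screwdriver lying beside the car, about 140 mm long; origin at its underside, handle to its -x.
- spare_wheel: Bystander: spare black wheel lying flat, 65 mm across, 26 mm high; origin at the centre of its underside.
- gear_motor: Bystander: small yellow gear motor, 64 x 22 x 19 mm; origin at the centre of its underside.
- sensor: Bystander: small sensor on a black foot, 45 x 45 mm, 34 mm high; origin at the centre of its underside.
Not all that is in view belongs to the job. What is shaped like the cover but blue or green is not meant.

How it is judged:
By the outcome, as a careful person would: the job done as asked, in the order asked, and still so for the second after the job is handed in, with the robot touching nothing.
It also fails if it takes over 40 s, if anything falls off the work surface, if the arm or the gripper's body presses on something with over 40 N, if the wrist force passes 120 N, or if a joint passes its speed limit or range.

## Working session

There is one attempt and no reset: what is moved stays moved. The work goes in short steps, Python scripts to look and compute and a shell command to move; the robot and the scene stay as the last step left them, time stands still between calls to the robot, and variables do not carry over. Pictures are saved under pics/ and viewed, about 8 in all and at most 12, crops included, and the job is handed in when it is done.

```bash
mkdir -p pics
cat > h.py <<'E'
import numpy as np,cv2
from station import bot
def cap(n,f):
    s=bot.state(); p,d=bot.capture(n); cv2.imwrite('pics/'+f+'.png',p[:,:,::-1]); np.savez('pics/'+f+'.npz',p=p,d=d,tp=s['tool_pos'],q=s['orientation']); return s,p,d
E
python3 - <<'E'
from h import *
for n in('top','side'):
    cap(n,n+'0'); print(n,bot.camera_model(n))
print(bot.camera_model('wrist')); print(bot.state())
E
```

```text
top {'fov_y': 47.3506049766225, 'cx': 287.4957911769626, 'cy': 207.6640590699493, 'extrinsics': array([[ 0.02544081,  0.99794056, -0.05888474,  0.51387941],
       [-0.99967282,  0.02555254,  0.00114521,  0.0327076 ],
       [ 0.00264751,  0.05883634,  0.99826413,  1.12942221],
       [ 0.        ,  0.        ,  0.        ,  1.        ]])}
side {'fov_y': 55.029583573628834, 'cx': 281.0524137393917, 'cy': 213.31483741733163, 'extrinsics': array([[ 0.96005403,  0.19327235, -0.20234142,  0.39553767],
       [-0.27975327,  0.64783019, -0.7085578 , -0.594462  ],
       [-0.00586175,  0.73685945,  0.67602056,  0.71915257],
       [ 0.        ,  0.        ,  0.        ,  1.        ]])}
{'fov_y': 63.43910227315275, 'cx': 271.99424083820236, 'cy': 204.48376937572075, 'T_tool_cam': array([[-4.88717651e-04,  2.93754421e-01, -9.55880799e-01,
        -1.77810582e-01],
       [-9.22801998e-04,  9.55880373e-01,  2.93754762e-01,
         7.45466297e-02],
       [ 9.99999455e-01,  1.02565185e-03, -1.96078444e-04,
         8.51247089e-05],
       [ 0.00000000e+00,  0.00000000e+00,  0.00000000e+00,
         1.00000000e+00]])}
{'clock': 0.1, 'joints': array([-1.31282022e+00,  1.16445043e-01,  1.44219572e+00,  5.28553279e-06,
        1.58399567e+00, -3.78277053e-02]), 'joint_vel': array([-7.03948183e-04, -9.53478770e-05, -1.37374075e-03, -7.57647246e-04,
        1.34332739e-03,  7.12654462e-04]), 'joint_torque': array([ 3.53359494e-03, -7.33662486e+01, -6.33784604e+01,  3.07288462e-05,
        5.26833959e-03,  3.92053119e-05]), 'tool_pos': array([ 0.1966914 , -0.6454929 ,  0.19523298]), 'orientation': array([ 0.42109167,  0.56850965, -0.42062735,  0.56793593]), 'contact_force': array([ 0.04433368, -0.7045602 , -0.65732777]), 'wrist_torque': array([ 0.03026962, -0.01847724,  0.00881533]), 'width': 0.08542898182264207}
```

View pics/top0.png

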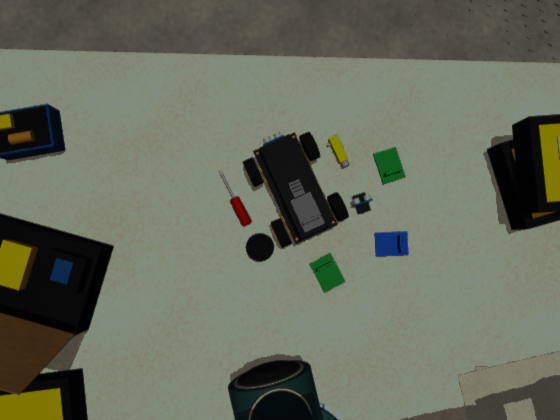

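View pics/side0.png

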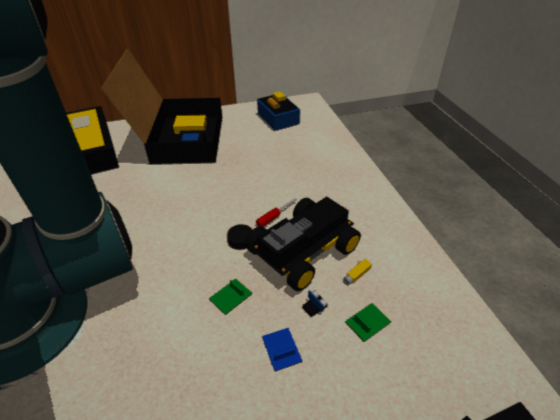

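The top view shows the car at about (295,188), with its front up-left. The grey cover is at (308,212) and the grey tab at (296,188). The green plates at (389,166) and (327,272) and the blue one at (392,244) are decoys. The grey plate in the bay is the cover that's meant. I'll confirm it in an enlarged crop and measure it.

```bash
cat >> h.py <<'E'
def ray(n,u,v,z,T=None):
    m=bot.camera_model(n); E=m['extrinsics'] if T is None else T
    f=210/np.tan(np.radians(m['fov_y']/2)); u=np.atleast_1d(u);v=np.atleast_1d(v)
    d=np.c_[(u-m['cx'])/f,-(v-m['cy'])/f,-np.ones(len(u))]@E[:3,:3].T
    return E[:3,3]+d*((z-E[2,3])/d[:,2])[:,None]
E
python3 - <<'E'
from h import *
p=np.load('pics/top0.npz')['p']
c=p[125:255,230:360]; cv2.imwrite('pics/c1.png',cv2.resize(c,None,fx=4.5,fy=4.5,interpolation=cv2.INTER_CUBIC)[:,:,::-1])
hsv=cv2.cvtColor(p,cv2.COLOR_RGB2HSV)
m=((hsv[:,:,2]>60)&(hsv[:,:,2]<150)&(hsv[:,:,1]<60)).astype(np.uint8)
m[:,:260]=0;m[:,335:]=0;m[:165]=0;m[240:]=0
n,l,st,ce=cv2.connectedComponentsWithStats(m)
for i in range(1,n):
    if st[i,4]>30:
        ys,xs=np.where(l==i); P=ray('top',xs,ys,.096)[:,:2]
        r=cv2.minAreaRect((P*1000).astype(np.float32)); print(st[i],ce[i],r)
E
```

```text
[311 165  24  34 547] [325.01645338 177.84826325] ((633.683349609375, -43.09024429321289), (71.9284896850586, 50.00178146362305), 1.4803727865219116)
[289 179  36  53 862] [305.56728538 207.8387471 ] ((583.7166748046875, -3.528644561767578), (109.90625762939453, 47.62458038330078), 26.163354873657227)
[260 181  22  59 755] [267.4397351  210.89403974] ((569.068603515625, 68.12997436523438), (125.5809326171875, 45.32347869873047), 1.651320457458496)
[307 226  28  14 199] [324.7638191  234.94974874] ((523.069091796875, -40.975555419921875), (27.983121871948242, 58.31486511230469), 1.4568424224853516)
```

View pics/c1.png

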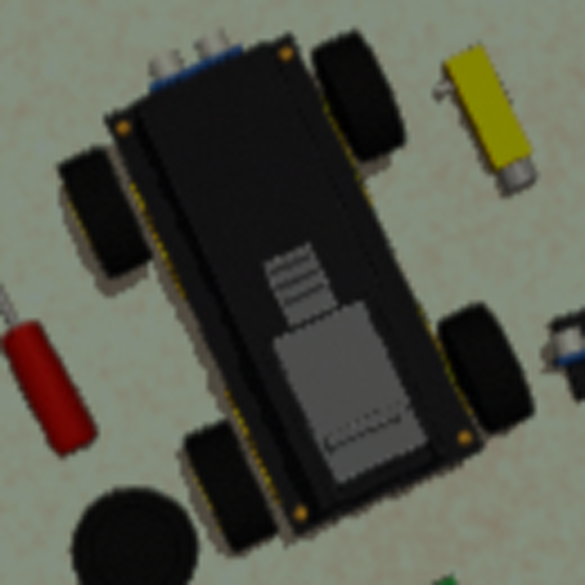

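The crop confirms it: the grey cover with its rib is seated in the bay at crop (350,390), and the ribbed grey tab is at (300,285). Next I'll work out the motion to a wrist view above it.

```bash
cat >> h.py <<'E'
from scipy.spatial.transform import Rotation as R
def plan(x,y,z,yaw):  # yaw: world angle (deg) of tool y; tool x down
    s=bot.state(); A=R.from_quat(s['orientation'])
    a=np.radians(yaw); X=np.array([0,0,-1]);Y=np.array([np.cos(a),np.sin(a),0]);Z=np.cross(X,Y)
    B=R.from_matrix(np.c_[X,Y,Z])
    return 'shift cm (tool axes now)',A.inv().apply(np.array([x,y,z])-s['tool_pos'])*100,'turn deg',np.degrees((A.inv()*B).as_rotvec())
E
python3 - <<'E'
from h import *
np.set_printoptions(precision=3,suppress=True)
print(R.from_quat(bot.state()['orientation']).as_matrix())
for y in (25,205,115,-65): print(y,plan(.585,-.002,.26,y))
E
```

```text
[[-0.     0.957  0.292]
 [ 0.001  0.292 -0.957]
 [-1.     0.    -0.001]]
25 ('shift cm (tool axes now)', array([ -6.422,  55.903, -50.242]), 'turn deg', array([-8.052, -0.059, -0.007]))
205 ('shift cm (tool axes now)', array([ -6.422,  55.903, -50.242]), 'turn deg', array([171.948,  -0.01 ,   0.089]))
115 ('shift cm (tool axes now)', array([ -6.422,  55.903, -50.242]), 'turn deg', array([-98.052,  -0.042,  -0.053]))
-65 ('shift cm (tool axes now)', array([ -6.422,  55.903, -50.242]), 'turn deg', array([81.948, -0.051,  0.041]))
```

```bash
python3 -m jog '[{"dx":-2,"dy":3.2,"dz":-2.9},{"dx":-2,"dy":3.3,"dz":-2.9},{"dx":-2,"dy":3.3,"dz":-3},{"dy":3.3,"dz":-3},{"dy":3.3,"dz":-3},{"dy":3.3,"dz":-3},{"dy":3.3,"dz":-3},{"dy":3.3,"dz":-3}]' 1
python3 -m jog '[{"dy":3.3,"dz":-3},{"dy":3.3,"dz":-3},{"dy":3.3,"dz":-3},{"dy":3.3,"dz":-3},{"dy":3.3,"dz":-3},{"dy":3.3,"dz":-3},{"dy":3.3,"dz":-3},{"dy":3.3,"dz":-3}]'
python3 -c "
from h import *
print(plan(.585,-.002,.20,25.2))"
```

```text
('shift cm (tool axes now)', array([ -0.42181304,  55.90277375, -50.23540615]), 'turn deg', array([-8.25168546e+00, -5.94620396e-02, -6.86245449e-03]))invalid input
invalid input
```

```bash
python3 -m jog '[{"dx":-2,"dy":3.2,"dz":-2.9,"ax":0,"ay":0,"az":0},{"dx":-2,"dy":3.3,"dz":-2.9,"ax":0,"ay":0,"az":0}]' 1
```

```text
clock: 0.3
tool_pos: [0.2418, -0.5703, 0.2348]
orientation: [0.422, 0.569, -0.421, 0.567]
contact_force: [1.5, -0.0, 0.4]
width: 0.0591
```

All six keys are required in each row.

```bash
python3 -m jog '[{"dx":-1,"dy":3.5,"dz":-3,"ax":0,"ay":0,"az":0},{"dx":0,"dy":3.5,"dz":-3.2,"ax":0,"ay":0,"az":0},{"dx":0,"dy":3.5,"dz":-3.2,"ax":0,"ay":0,"az":0},{"dx":0,"dy":3.5,"dz":-3.2,"ax":0,"ay":0,"az":0},{"dx":0,"dy":3.5,"dz":-3.2,"ax":0,"ay":0,"az":0},{"dx":0,"dy":3.5,"dz":-3.2,"ax":0,"ay":0,"az":0},{"dx":0,"dy":3.5,"dz":-3.2,"ax":0,"ay":0,"az":0}]' 1
python3 -m jog '[{"dx":0,"dy":3.5,"dz":-3.2,"ax":0,"ay":0,"az":0},{"dx":0,"dy":3.5,"dz":-3.2,"ax":0,"ay":0,"az":0},{"dx":0,"dy":3.5,"dz":-3.2,"ax":0,"ay":0,"az":0},{"dx":0,"dy":3.5,"dz":-3.2,"ax":0,"ay":0,"az":0},{"dx":0,"dy":3.5,"dz":-3.2,"ax":0,"ay":0,"az":0},{"dx":0,"dy":3.5,"dz":-3.2,"ax":0,"ay":0,"az":0}]'
python3 -c "
from h import *
print(plan(.585,-.002,.20,25.2))"
```

```text
clock: 1.0
tool_pos: [0.4121, -0.2856, 0.2458]
orientation: [0.421, 0.568, -0.421, 0.568]
contact_force: [0.5, -1.0, -0.9]
width: -0.0002
clock: 1.6
tool_pos: [0.5571, -0.0406, 0.2458]
orientation: [0.421, 0.568, -0.421, 0.568]
contact_force: [0.8, -1.2, 1.0]
width: -0.0
('shift cm (tool axes now)', array([ 4.57642236,  3.79202326, -2.88043022]), 'turn deg', array([-8.24039366e+00,  2.34850327e-03,  3.87760556e-03]))
```

```bash
python3 -m jog '[{"dx":2.3,"dy":1.9,"dz":-1.5,"ax":0,"ay":0,"az":0},{"dx":2.3,"dy":1.9,"dz":-1.4,"ax":0,"ay":0,"az":0},{"dx":0,"dy":0,"dz":0,"ax":-8.2,"ay":0,"az":0},{"dx":0,"dy":0,"dz":0,"ax":0,"ay":0,"az":0},{"dx":0,"dy":0,"dz":0,"ax":0,"ay":0,"az":0}]'
python3 - <<'E'
from h import *
s,p,d=cap('wrist','w1'); print(s['tool_pos'])
cv2.imwrite('pics/w1v.png',np.clip(cv2.resize(p,(784,588))[:,:,::-1]*1.6,0,255).astype(np.uint8))
E
```

```text
clock: 2.1
tool_pos: [0.5845, -0.004, 0.2002]
orientation: [0.38, 0.596, -0.38, 0.596]
contact_force: [-0.2, -1.1, 0.5]
width: -0.0001
[ 0.58447947 -0.00395458  0.20019274]
```

View pics/w1v.png

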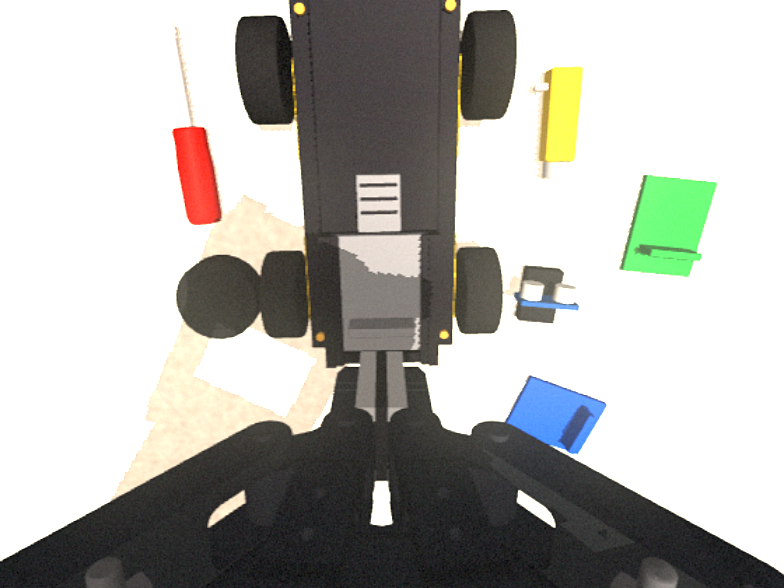

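The wrist view shows the tab at view columns 356–402, rows 175–233, and the cover with its rib below it at rows 235–349. I'll refine the corners numerically.

```bash
cat >> h.py <<'E'
def wT(tp,q):
    T=np.eye(4);T[:3,:3]=R.from_quat(q).as_matrix();T[:3,3]=tp
    return T@bot.camera_model('wrist')['T_tool_cam']
E
python3 - <<'E'
from h import *
np.set_printoptions(precision=4,suppress=True)
f=np.load('pics/w1.npz');p=f['p'];d=f['d'];T=wT(f['tp'],f['q'])
g=p.astype(int).max(2); sub=g[120:170,240:305]
m=np.zeros(g.shape,np.uint8); m[120:164,245:300]=(g[120:164,245:300]>65)
n,l,st,ce=cv2.connectedComponentsWithStats(m)
i=1+st[1:,4].argmax(); print(st[i]); m=(l==i).astype(np.uint8); m=cv2.morphologyEx(m,cv2.MORPH_CLOSE,np.ones((9,9)))
ys,xs=np.where(m); P=ray('wrist',xs,ys,.096,T)[:,:2]*1000
r=cv2.minAreaRect(P.astype(np.float32)); print('tab',r)
names=['tFL','tFR','tRL','tRR','cFL','cFR','cRL','cRR']
uv=np.array([(356,175),(400.5,175),(358,232),(402.5,232),(338,236),(421.5,236),(344,349),(421,349)])/1.4
Q=ray('wrist',uv[:,0],uv[:,1],.096,T)*1000
for a,b in zip(names,Q): print(a,b[:2])
for a,b in ((0,2),(1,3),(4,6)): print(np.degrees(np.arctan2(*(Q[a]-Q[b])[1::-1])))
for a,b in ((0,1),(2,3),(4,5)): print('lat',np.degrees(np.arctan2(*(Q[a]-Q[b])[1::-1]))-90)
# car side edges / depth along
for r_,c in ((150,272),(190,272),(100,272)):
    D=d[r_-2:r_+3,c-2:c+3]; z=np.median(D); m_=bot.camera_model('wrist'); F=210/np.tan(np.radians(m_['fov_y']/2))
    print((T@[ (c-m_['cx'])/F*z,-(r_-m_['cy'])/F*z,-z,1])[:3])
E
```

```text
[ 254  124   33   40 1122]
tab ((620.1446533203125, 14.228498458862305), (31.941347122192383, 26.27617835998535), 25.569433212280273)
tFL [628.6051  32.1914]
tFR [639.4358   8.83  ]
tRL [598.6527  17.5446]
tRR [609.8665  -6.6487]
cFL [591.3832  27.4536]
cFR [612.4771 -18.0566]
cRL [525.0519  -5.4224]
cRR [545.9745 -50.5861]
26.05868087365302
27.630784577374534
26.364516204194278
lat 24.873012319361763
lat 24.867991154272573
lat 24.86762534785467
[0.6162 0.0106 0.0948]
[ 0.5852 -0.0037  0.0957]
[0.6522 0.0273 0.0875]
```

```bash
python3 -c "
from h import *
print(plan(.6195,.0132,.110,26.2))"
```

```text
('shift cm (tool axes now)', array([ 9.05075492,  3.89731774, -0.10110014]), 'turn deg', array([-1.28176582,  0.02307833, -0.03641658]))
```

```bash
python3 -m jog '[{"dx":0,"dy":3.9,"dz":-0.1,"ax":0,"ay":0,"az":0},{"dx":4,"dy":0,"dz":0,"ax":-1.3,"ay":0,"az":0},{"dx":4,"dy":0,"dz":0,"ax":0,"ay":0,"az":0},{"dx":0.9,"dy":0,"dz":0,"ax":0,"ay":0,"az":0},{"dx":0,"dy":0,"dz":0,"ax":0,"ay":0,"az":0},{"dx":0,"dy":0,"dz":0,"ax":0,"ay":0,"az":0}]'
python3 - <<'E'
from h import *
s,p,d=cap('wrist','w2'); print(plan(.6195,.0132,.088,26.2))
cv2.imwrite('pics/w2v.png',np.clip(cv2.resize(p,(784,588))[:,:,::-1]*1.6,0,255).astype(np.uint8))
E
```

```text
clock: 2.75
tool_pos: [0.6201, 0.0134, 0.1134]
orientation: [0.373, 0.6, -0.372, 0.602]
contact_force: [-0.6, 0.8, 0.8]
width: -0.0004
('shift cm (tool axes now)', array([ 2.5686543 , -0.09014481, -0.0185012 ]), 'turn deg', array([ 0.18900308,  0.08595614, -0.16654544]))
```

View pics/w2v.png

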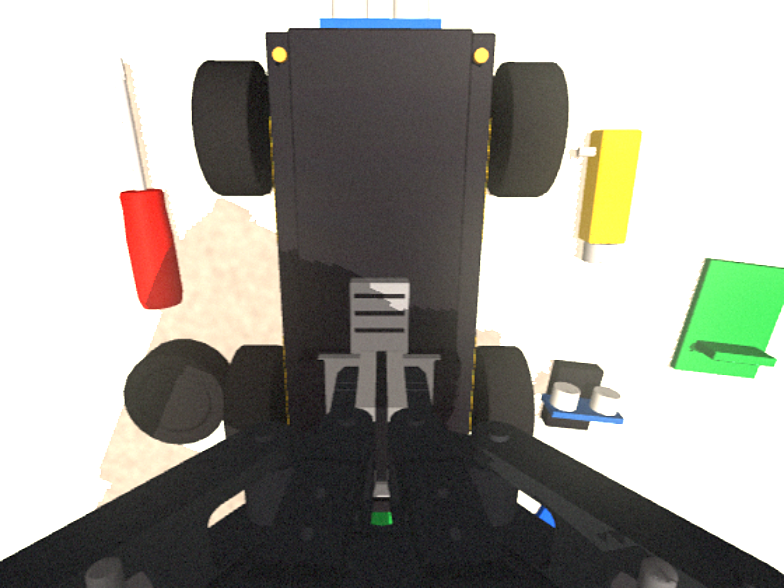

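Run:
```python
from h import *
np.set_printoptions(precision=1,suppress=True)
m=bot.camera_model('wrist');T=m['T_tool_cam'];F=210/np.tan(np.radians(m['fov_y']/2))
for n in('w1','w2'):
    d=np.load(f'pics/{n}.npz')['d']
    for c in (250,262,268,272,276,282):
        print(n,c)
        for r in (225,240,248,252,256,262,275,290,310):
            z=d[r,c]; q=(T@[(c-m['cx'])/F*z,-(r-m['cy'])/F*z,-z,1])[:3]*1000; print('   ',r,q,end='')
        print()
```

```text
w1 250
    225 [105.  -31.4 -19.5]    240 [ 85.  -37.3 -18.3]    248 [105.6 -53.9 -19.9]    252 [105.8 -58.  -20. ]    256 [104.3 -61.3 -20. ]    262 [-42.6   6.6  -9.7]    275 [-53.4   6.1  -9. ]    290 [-65.7   6.6  -8.2]    310 [-84.8  11.   -7. ]
w1 262
    225 [105.4 -31.6  -8.8]    240 [ 85.8 -37.6  -8.3]    248 [104.1 -53.3  -9. ]    252 [-40.9  10.6  -4.4]    256 [-44.4  10.3  -4.3]    262 [-50.6  10.6  -4.1]    275 [-61.5  10.6  -3.8]    290 [-72.3  10.6  -3.5]    310 [-85.   11.1  -3.2]
w1 268
    225 [104.3 -31.2  -3.5]    240 [ 86.1 -37.8  -3.3]    248 [105.2 -53.8  -3.6]    252 [-40.5  10.3  -1.8]    256 [-45.4  10.8  -1.7]    262 [-50.2  10.4  -1.7]    275 [-61.4  10.5  -1.5]    290 [-72.2  10.5  -1.4]    310 [-72.1   2.3  -1.5]
w1 272
    225 [104.5 -31.2   0.1]    240 [ 86.4 -37.9   0. ]    248 [104.5 -53.5   0. ]    252 [-40.5  10.4   0. ]    256 [-45.5  10.8   0. ]    262 [-51.1  10.8   0. ]    275 [-60.9  10.2   0. ]    290 [-72.   10.4  -0. ]    310 [-72.6   2.7  -0. ]
w1 276
    225 [104.1 -31.1   3.6]    240 [ 85.8 -37.6   3.4]    248 [103.6 -53.    3.7]    252 
[... 1184 characters left out ...]
 240 [19.1 -9.3  0. ]    248 [ 18.7 -14.6   0. ]    252 [-40.7  10.5   0. ]    256 [-44.5  10.3   0. ]    262 [-50.1  10.3   0. ]    275 [-60.7  10.1   0. ]    290 [-72.4  10.7  -0. ]    310 [-73.3   3.1  -0. ]
w2 276
    225 [18.3  1.   2.5]    240 [18.6 -9.1  2.5]    248 [ 17.7 -14.1   2.5]    252 [-39.2   9.7   1.8]    256 [-45.4  10.8   1.7]    262 [-50.   10.3   1.7]    275 [-60.3   9.9   1.5]    290 [-71.    9.8   1.4]    310 [-72.4   2.5   1.4]
w2 282
    225 [17.4  1.4  6.2]    240 [17.3 -8.5  6.2]    248 [ 18.6 -14.5   6.3]    252 [-40.8  10.5   4.4]    256 [-44.7  10.4   4.3]    262 [-49.9  10.2   4.2]    275 [-61.   10.3   3.8]    290 [-71.3  10.    3.5]    310 [-85.4  11.4   3.1]
```

The wrist depth puts the fingertips about 40 mm short of the reported TCP, while the scene heights agree. I'll check this in the side view before pressing.

Run:
```python
from h import *
s,p,d=cap('side','s2'); tp=s['tool_pos']
m=bot.camera_model('side');E=np.linalg.inv(m['extrinsics']);F=210/np.tan(np.radians(m['fov_y']/2))
o=p.copy()
for k,c in((0,(255,0,0)),(.04,(0,255,0))):
    q=E@[*(tp+[0,0,k]),1]; u=m['cx']+F*q[0]/-q[2]; v=m['cy']-F*q[1]/-q[2]; print(k,u,v)
    cv2.circle(o,(int(round(u)),int(round(v))),1,c,-1)
cv2.imwrite('pics/s2v.png',np.clip(cv2.resize(o[140:300,200:400],None,fx=4,fy=3.7)[:,:,::-1]*1.8,0,255).astype(np.uint8))
```

```text
0 303.4869144035867 217.3599172230309
0.04 304.08346034230794 203.64575723083422
```

View pics/s2v.png

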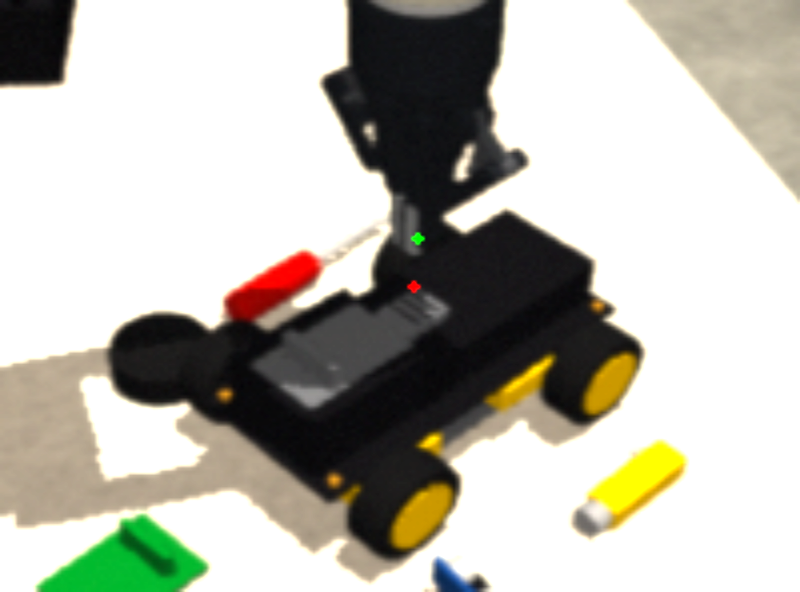

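The side view agrees with the wrist camera. The visible fingers end at crop (410,252), near the point 40 mm above the TCP (green), so the pads may not be rendered. I'll find contact by force, descending slowly.

```bash
python3 -m jog '[{"dx":0.6,"dy":-0.1,"dz":0,"ax":0,"ay":0,"az":0},{"dx":0.4,"dy":0,"dz":0,"ax":0,"ay":0,"az":0},{"dx":0.2,"dy":0,"dz":0,"ax":0,"ay":0,"az":0}]'
python3 -m jog '[{"dx":0.2,"dy":0,"dz":0,"ax":0,"ay":0,"az":0},{"dx":0.2,"dy":0,"dz":0,"ax":0,"ay":0,"az":0}]'
python3 -m jog '[{"dx":0.2,"dy":0,"dz":0,"ax":0,"ay":0,"az":0}]'
```

```text
clock: 3.15
tool_pos: [0.6183, 0.0132, 0.0985]
orientation: [0.372, 0.601, -0.372, 0.601]
contact_force: [-0.5, 0.4, -1.0]
width: -0.0
clock: 3.35
tool_pos: [0.6185, 0.0133, 0.0947]
orientation: [0.372, 0.601, -0.372, 0.601]
contact_force: [0.7, 0.5, -0.1]
width: 0.0004
clock: 3.45
tool_pos: [0.6185, 0.0132, 0.0928]
orientation: [0.372, 0.601, -0.372, 0.601]
contact_force: [-0.0, 0.3, -0.1]
width: 0.0002
```

No contact at a TCP height of 0.0928, below the tab top at 0.096. So the real tips may be short by about 40 mm. I'll continue in small steps under force watch.

```bash
for i in 1; do python3 -m jog '[{"dx":0.2,"dy":0,"dz":0,"ax":0,"ay":0,"az":0},{"dx":0.2,"dy":0,"dz":0,"ax":0,"ay":0,"az":0}]'; python3 -m jog '[{"dx":0.3,"dy":0,"dz":0,"ax":0,"ay":0,"az":0},{"dx":0.3,"dy":0,"dz":0,"ax":0,"ay":0,"az":0}]';done
```

```text
clock: 3.65
tool_pos: [0.6185, 0.0132, 0.0887]
orientation: [0.372, 0.601, -0.372, 0.601]
contact_force: [0.1, -0.3, -0.6]
width: -0.0004
clock: 3.85
tool_pos: [0.6184, 0.0132, 0.0826]
orientation: [0.372, 0.601, -0.372, 0.601]
contact_force: [-0.3, -0.6, -0.1]
width: -0.0001
```

```bash
python3 -m jog '[{"dx":0.5,"dy":0,"dz":0,"ax":0,"ay":0,"az":0},{"dx":0.5,"dy":0,"dz":0,"ax":0,"ay":0,"az":0},{"dx":0.5,"dy":0,"dz":0,"ax":0,"ay":0,"az":0}]'; python3 -m jog '[{"dx":0.2,"dy":0,"dz":0,"ax":0,"ay":0,"az":0},{"dx":0.2,"dy":0,"dz":0,"ax":0,"ay":0,"az":0},{"dx":0,"dy":0,"dz":0,"ax":0,"ay":0,"az":0}]'
python3 - <<'E'
from h import *
s,p,d=cap('wrist','w3');print(s['tool_pos'])
cv2.imwrite('pics/w3v.png',np.clip(cv2.resize(p[120:340,180:370],None,fx=4,fy=2.7)[:,:,::-1]*1.8,0,255).astype(np.uint8))
m=bot.camera_model('wrist');T=m['T_tool_cam'];F=210/np.tan(np.radians(m['fov_y']/2))
for r in (215,225,235,240,244,248,252,256,262):
    z=d[r,272]; q=(T@[0,-(r-m['cy'])/F*z,-z,1])[:3]*1000; print(r,q.round(1))
E
```

```text
clock: 4.15
tool_pos: [0.6184, 0.0132, 0.0673]
orientation: [0.372, 0.601, -0.372, 0.601]
contact_force: [0.4, -0.5, -0.5]
width: -0.0002
clock: 4.45
tool_pos: [0.6184, 0.0132, 0.0637]
orientation: [0.372, 0.601, -0.372, 0.601]
contact_force: [0.2, -0.0, -0.1]
width: 0.0001
[0.61838468 0.01323282 0.06366457]
215 [-23.9  21.9   0. ]
225 [-26.5  17.8   0. ]
235 [-30.   14.2   0. ]
240 [-31.9  12.4   0. ]
244 [-31.1  10.1   0. ]
248 [-31.5   8.2   0. ]
252 [-42.   11.1   0. ]
256 [-44.   10.1   0. ]
262 [-51.5  11.    0. ]
```

View pics/w3v.png

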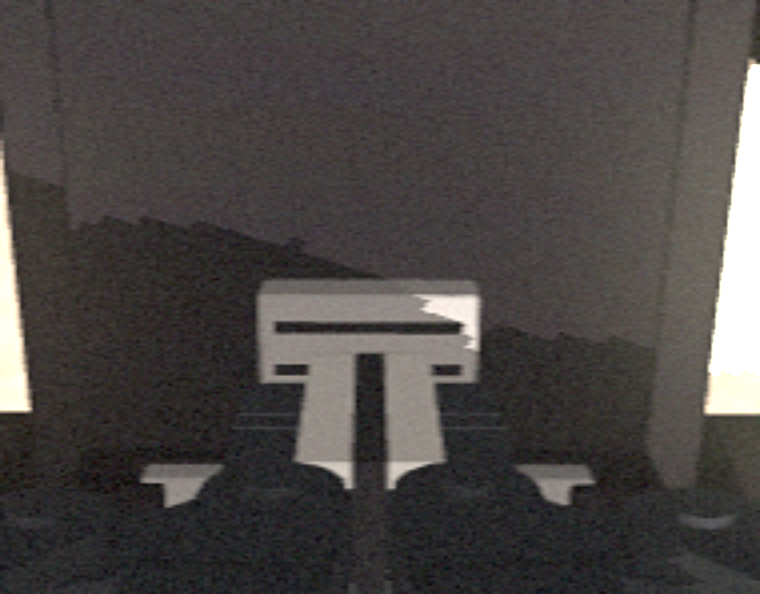

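The fingers sit centred on the tab with their tips about 8 mm above it (tips at crop row 355, tab rows 280–380). Pressing now.

```bash
python3 -m jog '[{"dx":0.3,"dy":0,"dz":0,"ax":0,"ay":0,"az":0},{"dx":0.2,"dy":0,"dz":0,"ax":0,"ay":0,"az":0}]'; for i in 1 2 3;do python3 -m jog '[{"dx":0.2,"dy":0,"dz":0,"ax":0,"ay":0,"az":0}]' | egrep 'pos|force'; done
```

```text
clock: 4.7
tool_pos: [0.6186, 0.0132, 0.0589]
orientation: [0.372, 0.601, -0.372, 0.601]
contact_force: [-1.0, 0.0, 4.7]
width: -0.0
tool_pos: [0.6186, 0.0132, 0.0571]
contact_force: [-0.9, 0.6, 4.3]
tool_pos: [0.6186, 0.0132, 0.0551]
contact_force: [-0.3, -0.2, 4.3]
tool_pos: [0.6186, 0.0132, 0.053]
contact_force: [-0.2, 0.4, 4.4]
```

```bash
for i in 1 2 3;do python3 -m jog '[{"dx":0.1,"dy":0,"dz":0,"ax":0,"ay":0,"az":0}]' | egrep 'pos|force'; done
```

```text
tool_pos: [0.6187, 0.0132, 0.0525]
contact_force: [-5.9, 0.3, 17.6]
tool_pos: [0.6188, 0.0132, 0.0524]
contact_force: [-11.0, -0.7, 25.9]
tool_pos: [0.6189, 0.0132, 0.0523]
contact_force: [-15.7, -0.7, 34.2]
```

The tab is on its stop: it moved 8 mm at about 4.4 N, then the force rose to 34 N. That gives the tip at TCP + 35.5 mm. Now I'll lift and go behind the rib.

```bash
python3 -m jog '[{"dx":-2,"dy":0,"dz":0,"ax":0,"ay":0,"az":0},{"dx":-4,"dy":0,"dz":0,"ax":0,"ay":0,"az":0},{"dx":0,"dy":-3,"dz":0,"ax":0,"ay":0,"az":0},{"dx":0,"dy":-3.5,"dz":0,"ax":0,"ay":0,"az":0},{"dx":0,"dy":-3.3,"dz":0,"ax":0,"ay":0,"az":0},{"dx":0,"dy":0,"dz":0,"ax":0,"ay":0,"az":0},{"dx":0,"dy":0,"dz":0,"ax":0,"ay":0,"az":0}]'
python3 - <<'E'
from h import *
s,p,d=cap('wrist','w4'); print(plan(.5316,-.0300,.0685,26.2))
cv2.imwrite('pics/w4v.png',np.clip(cv2.resize(p,(784,588))[:,:,::-1]*1.7,0,255).astype(np.uint8))
T=wT(s['tool_pos'],s['orientation']);m=bot.camera_model('wrist');F=210/np.tan(np.radians(m['fov_y']/2))
for r in range(110,245,6):
    z=np.median(d[r,266:279]); q=(T@[0,-(r-m['cy'])/F*z,-z,1])[:3]*1000; v=q[:2]-[603.4,5.3]; print(r,'carx %.1f y %.1f z %.1f'%(v@[.897,.4415],v@[-.4415,.897],q[2]))
E
```

```text
clock: 6.0
tool_pos: [0.5306, -0.0306, 0.11]
orientation: [0.373, 0.601, -0.372, 0.601]
contact_force: [-0.3, 0.1, -0.4]
width: 0.0004
('shift cm (tool axes now)', array([ 4.13750386,  0.06604068, -0.00618404]), 'turn deg', array([ 0.23459899,  0.00397855, -0.01709526]))
110 carx -11.8 y 0.1 z 96.1
116 carx -14.9 y 0.1 z 96.0
122 carx -18.1 y 0.1 z 95.7
128 carx -21.4 y 0.0 z 95.7
134 carx -24.6 y 0.0 z 95.8
140 carx -27.9 y 0.0 z 95.8
146 carx -31.2 y 0.0 z 96.0
152 carx -34.6 y 0.0 z 96.2
158 carx -38.0 y 0.0 z 96.0
164 carx -41.5 y -0.0 z 95.7
170 carx -44.9 y -0.0 z 96.1
176 carx -48.4 y -0.0 z 95.8
182 carx -52.0 y -0.0 z 95.6
188 carx -53.8 y -0.0 z 102.6
194 carx -54.3 y -0.0 z 113.7
200 carx -57.4 y -0.0 z 114.3
206 carx -66.5 y -0.1 z 95.9
212 carx -70.3 y -0.1 z 95.8
218 carx -74.1 y -0.1 z 95.7
224 carx -78.8 y -0.1 z 93.3
230 carx -81.6 y -0.1 z 96.1
236 carx -125.2 y -0.3 z -0.3
242 carx -131.1 y -0.3 z -0.4
```

View pics/w4v.png

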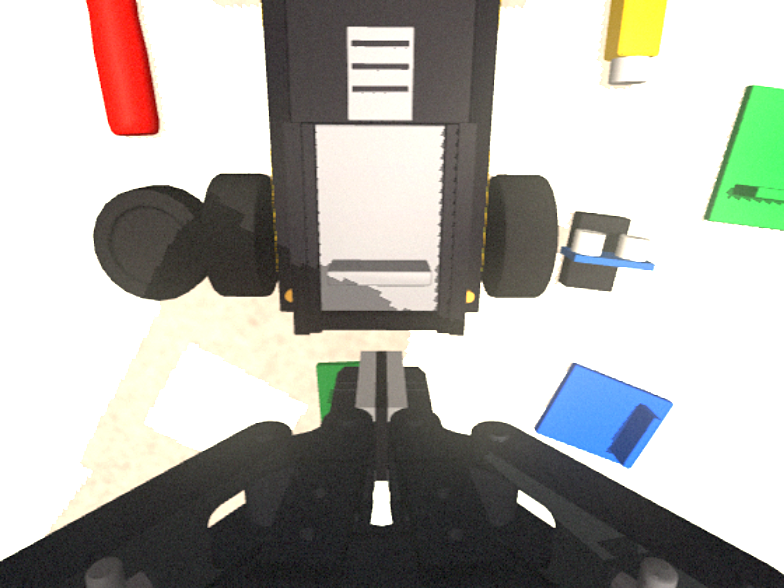

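The frame fits: the rib spans car x −54 to −59, y ≈ 0, top at 114 mm, and the tab is down. I'll descend behind the rib (view 380,273) and approach it slowly.

```bash
python3 -m jog '[{"dx":1.5,"dy":0,"dz":0,"ax":0.2,"ay":0,"az":0},{"dx":1.5,"dy":0,"dz":0,"ax":0,"ay":0,"az":0},{"dx":1.1,"dy":0,"dz":0,"ax":0,"ay":0,"az":0},{"dx":0,"dy":0,"dz":0,"ax":0,"ay":0,"az":0},{"dx":0,"dy":0,"dz":0,"ax":0,"ay":0,"az":0}]'; python3 -m jog '[{"dx":0,"dy":0.4,"dz":0,"ax":0,"ay":0,"az":0},{"dx":0,"dy":0.4,"dz":0,"ax":0,"ay":0,"az":0}]'; for i in 1 2 3 ;do  python3 -m jog '[{"dx":0,"dy":0.2,"dz":0,"ax":0,"ay":0,"az":0}]' | egrep 'pos|force'; done
```

```text
clock: 6.55
tool_pos: [0.5306, -0.0303, 0.0684]
orientation: [0.373, 0.601, -0.374, 0.6]
contact_force: [-0.4, 0.0, 1.8]
width: -0.0002
clock: 6.75
tool_pos: [0.5386, -0.0268, 0.0696]
orientation: [0.374, 0.6, -0.373, 0.601]
contact_force: [-0.1, 0.8, 0.9]
width: 0.0001
tool_pos: [0.5403, -0.0258, 0.0694]
contact_force: [0.6, -0.4, -0.5]
tool_pos: [0.5418, -0.025, 0.0691]
contact_force: [-0.5, -0.1, -0.3]
tool_pos: [0.5435, -0.0241, 0.069]
contact_force: [0.0, 0.2, -0.4]
```

```bash
python3 -m jog '[{"dx":0,"dy":0.4,"dz":0,"ax":0,"ay":0,"az":0},{"dx":0,"dy":0.4,"dz":0,"ax":0,"ay":0,"az":0},{"dx":0,"dy":0.4,"dz":0,"ax":0,"ay":0,"az":0},{"dx":0,"dy":0.4,"dz":0,"ax":0,"ay":0,"az":0}]'
cat >> h.py <<'E'
def prof(f,rows):
    s,p,d=cap('wrist',f);T=wT(s['tool_pos'],s['orientation']);m=bot.camera_model('wrist');F=210/np.tan(np.radians(m['fov_y']/2))
    v=s['tool_pos'][:2]*1000-[603.4,5.3]; print('tcp car x %.1f y %.1f'%(v@[.897,.4415],v@[-.4415,.897]),'yaw',np.degrees(np.arctan2(*R.from_quat(s['orientation']).as_matrix()[1::-1,1])))
    for r in rows:
        z=np.median(d[r,268:277]); q=(T@[0,-(r-m['cy'])/F*z,-z,1])[:3]*1000; v=q[:2]-[603.4,5.3]; print(r,'carx %.1f y %.1f z %.1f'%(v@[.897,.4415],v@[-.4415,.897],q[2]))
    cv2.imwrite('pics/'+f+'v.png',np.clip(cv2.resize(p,(784,588))[:,:,::-1]*1.7,0,255).astype(np.uint8))
E
python3 -c "
from h import *
prof('w5',range(60,256,7))"
```

```text
clock: 7.45
tool_pos: [0.558, -0.017, 0.0689]
orientation: [0.373, 0.6, -0.373, 0.6]
contact_force: [-0.3, -0.5, 0.4]
width: 0.0002
tcp car x -50.6 y 0.1 yaw 26.24997233138955
60 carx 40.5 y 0.1 z 87.4
67 carx 37.7 y 0.1 z 87.3
74 carx 34.9 y 0.1 z 87.0
81 carx 32.0 y 0.1 z 87.4
88 carx 29.0 y 0.1 z 87.6
95 carx 26.1 y 0.1 z 88.3
102 carx 23.1 y 0.1 z 88.1
109 carx 20.1 y 0.1 z 88.2
116 carx 17.4 y 0.1 z 96.0
123 carx 14.5 y 0.1 z 96.2
130 carx 11.5 y 0.1 z 95.9
137 carx 8.5 y 0.1 z 95.9
144 carx 5.4 y 0.1 z 95.9
151 carx 2.3 y 0.1 z 95.7
158 carx -0.7 y 0.1 z 95.8
165 carx -3.9 y 0.1 z 95.9
172 carx -7.1 y 0.1 z 95.9
179 carx -10.3 y 0.1 z 95.8
186 carx -13.6 y 0.1 z 95.7
193 carx -16.8 y 0.1 z 96.0
200 carx -20.3 y 0.1 z 95.7
207 carx -23.7 y 0.1 z 95.6
214 carx -27.1 y 0.1 z 95.7
221 carx -30.5 y 0.1 z 95.9
228 carx -34.1 y 0.1 z 95.9
235 carx -33.9 y 0.1 z 105.0
242 carx -34.1 y 0.1 z 112.4
249 carx -36.5 y 0.1 z 114.3
```

View pics/w5v.png

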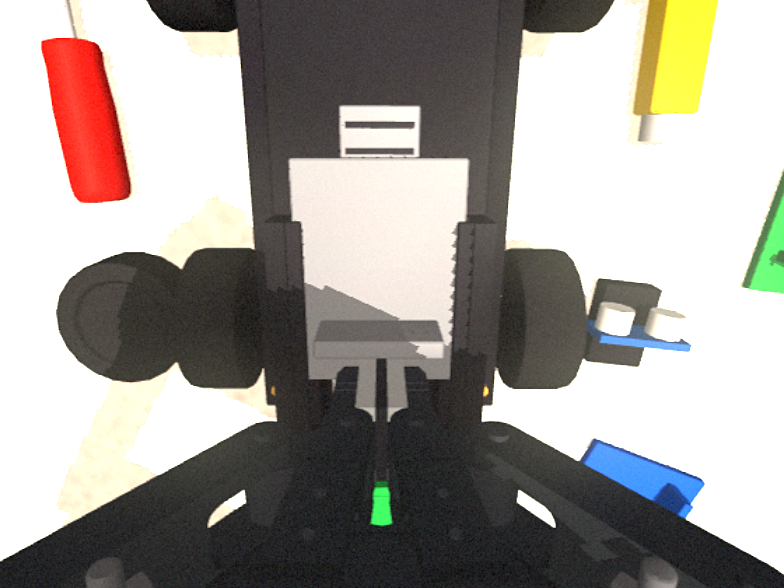

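The cover is sliding straight, with the rib flat against the fingers (view 380,345) and its front edge over the lowered tab. About 64 mm remain.

```bash
python3 -m jog '[{"dx":0,"dy":0.4,"dz":0,"ax":0,"ay":0,"az":0},{"dx":0,"dy":0.4,"dz":0,"ax":0,"ay":0,"az":0},{"dx":0,"dy":0.4,"dz":0,"ax":0,"ay":0,"az":0},{"dx":0,"dy":0.4,"dz":0,"ax":0,"ay":0,"az":0},{"dx":0,"dy":0.4,"dz":0,"ax":0,"ay":0,"az":0},{"dx":0,"dy":0.4,"dz":0,"ax":0,"ay":0,"az":0},{"dx":0,"dy":0.4,"dz":0,"ax":0,"ay":0,"az":0},{"dx":0,"dy":0.4,"dz":0,"ax":0,"ay":0,"az":0}]'
python3 -c "
from h import *
prof('w6',[60,100,150,200,221,235,242,249])"
```

```text
clock: 8.3
tool_pos: [0.5866, -0.0028, 0.0689]
orientation: [0.373, 0.6, -0.373, 0.6]
contact_force: [-0.2, -0.4, 0.2]
width: -0.0002
tcp car x -18.6 y 0.1 yaw 26.24935617616961
60 carx 72.4 y 0.1 z 87.8
100 carx 55.9 y 0.1 z 87.4
150 carx 34.4 y 0.1 z 93.6
200 carx 11.7 y 0.1 z 95.9
221 carx 1.2 y 0.1 z 95.4
235 carx -2.4 y 0.1 z 103.9
242 carx -1.8 y 0.1 z 113.2
249 carx -4.5 y 0.1 z 114.4
```

```bash
python3 -m jog '[{"dx":0,"dy":0.4,"dz":0,"ax":0,"ay":0,"az":0},{"dx":0,"dy":0.4,"dz":0,"ax":0,"ay":0,"az":0},{"dx":0,"dy":0.4,"dz":0,"ax":0,"ay":0,"az":0},{"dx":0,"dy":0.4,"dz":0,"ax":0,"ay":0,"az":0},{"dx":0,"dy":0.4,"dz":0,"ax":0,"ay":0,"az":0},{"dx":0,"dy":0.4,"dz":0,"ax":0,"ay":0,"az":0},{"dx":0,"dy":0.4,"dz":0,"ax":0,"ay":0,"az":0},{"dx":0,"dy":0.4,"dz":0,"ax":0,"ay":0,"az":0}]'
python3 -c "
from h import *
prof('w7',[60,100,140,150,160,180,200,221,235,242,249])"
```

```text
clock: 9.15
tool_pos: [0.6153, 0.0113, 0.0689]
orientation: [0.373, 0.6, -0.373, 0.6]
contact_force: [-0.3, 0.9, 0.0]
width: 0.0001
tcp car x 13.4 y 0.1 yaw 26.24930382105729
60 carx 104.5 y 0.1 z 87.4
100 carx 87.9 y 0.1 z 87.5
140 carx 70.9 y 0.1 z 93.5
150 carx 66.4 y 0.1 z 93.7
160 carx 61.9 y 0.1 z 93.7
180 carx 52.6 y 0.1 z 93.7
200 carx 43.1 y 0.1 z 93.8
221 carx 32.6 y 0.1 z 93.7
235 carx 29.7 y 0.1 z 104.3
242 carx 29.7 y 0.1 z 112.1
249 carx 26.5 y 0.1 z 112.3
```

The cover lies flat (top at 93.6 mm throughout), with its origin near car x +45. Backing off, rising and checking.

```bash
python3 -m jog '[{"dx":0,"dy":-0.5,"dz":0,"ax":0,"ay":0,"az":0},{"dx":0,"dy":-1,"dz":0,"ax":0,"ay":0,"az":0},{"dx":-2,"dy":-1,"dz":0,"ax":0,"ay":0,"az":0},{"dx":-4,"dy":-1,"dz":0,"ax":0,"ay":0,"az":0},{"dx":-4,"dy":-1,"dz":0,"ax":0,"ay":0,"az":0},{"dx":-2,"dy":0,"dz":0,"ax":0,"ay":0,"az":0},{"dx":0,"dy":0,"dz":0,"ax":0,"ay":0,"az":0},{"dx":0,"dy":0,"dz":0,"ax":0,"ay":0,"az":0}]'
python3 -c "
from h import *
prof('w8',range(60,236,8))"
```

```text
clock: 10.0
tool_pos: [0.5741, -0.009, 0.1888]
orientation: [0.374, 0.6, -0.373, 0.601]
contact_force: [-0.2, 0.7, -0.5]
width: 0.0
tcp car x -32.6 y 0.1 yaw 26.231382462923044
60 carx 70.4 y -0.1 z 93.7
68 carx 64.9 y -0.1 z 93.5
76 carx 59.3 y -0.1 z 93.5
84 carx 53.6 y -0.1 z 94.2
92 carx 47.9 y -0.1 z 93.8
100 carx 42.0 y -0.1 z 93.3
108 carx 36.1 y -0.1 z 94.5
116 carx 30.3 y -0.1 z 97.3
124 carx 25.3 y -0.0 z 112.5
132 carx 17.9 y -0.1 z 94.1
140 carx 11.7 y -0.1 z 93.6
148 carx 4.5 y -0.1 z 87.7
156 carx -1.7 y -0.1 z 89.5
164 carx -9.5 y -0.1 z 83.1
172 carx -16.3 y -0.1 z 83.1
180 carx -23.2 y -0.0 z 83.4
188 carx -30.5 y -0.0 z 82.5
196 carx -37.7 y -0.0 z 82.3
204 carx -44.9 y -0.0 z 82.6
212 carx -52.4 y -0.0 z 82.2
220 carx -59.4 y -0.0 z 83.5
228 carx -66.9 y -0.0 z 83.6
```

View pics/w8v.png

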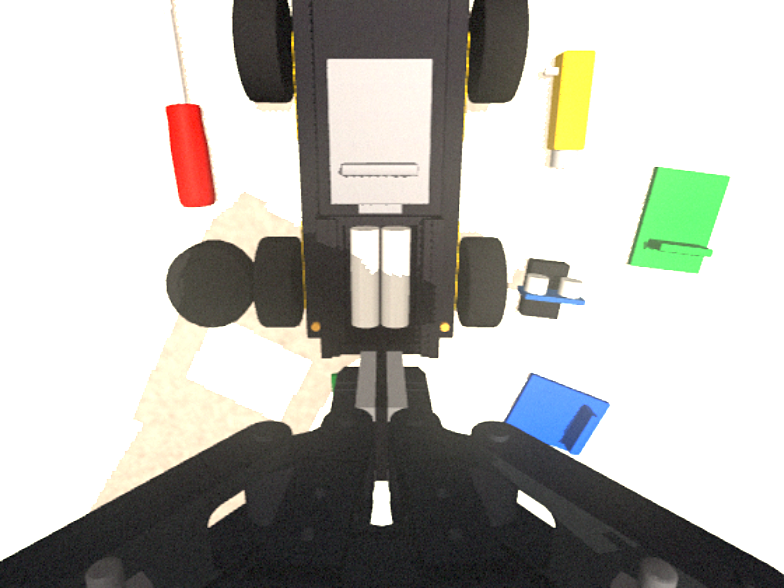

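The cover lies flat and square on the front top (view 380,132), its rear edge at row 205 is ahead of the guides' end at row 217, the bay is open and the bystanders are in place.

```bash
python3 -c "
from station import bot
print(bot.hand_in())"
```

```text
the job is handed in; nothing more can be done
None
```

The battery bay is open and I handed the job in at about 10 s of robot time. The hand-in reports no verdict, so the results below are my own measurements.

- **Tab:** I pressed it down with the closed fingers. It moved about 8 mm at around 4.4 N until it hit its stop. I let the force there rise to about 34 N, close to the 40 N limit. It read about 88 mm high afterwards, which is fully down.
- **Cover:** I pushed it forward by the rib about 84 mm, then backed off and raised the gripper. In the last wrist picture it lies flat and square on the front top, its top at about 93.7 mm throughout. Its origin is near car x = +45 mm, and its rear edge is about 7 mm past the guides.
- **Tilt during the push:** the front edge dipped about 2 mm as the cover left its seat, then the cover settled flat.
- **Bystanders:** all four look untouched in the pictures. I did not measure their positions.
- **Disagreement:** the real fingertips ended about 35–40 mm short of the reported TCP. Both cameras showed this and the contact force confirmed it. I worked with the value from contact, 35.5 mm.

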